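# Prime a paint marker on the test card

## Task

First let the drop-down front of the paint chest right down, until it lies open and level. Then take the tall slim paint marker out of the wooden stand and hold it upright with its nib inside the ringed cross on the test card, pressing lightly so that the sprung nib goes only part of the way in. Finish while still holding the marker pressed there, and leave the other marker, the jar and the paint bottle where they stand.

Things in the scene. Friction and masses are not known exactly. Their poses are not given: they have to be found in the camera images.
- chest: Paint chest: a plain fixed wooden box, 280 mm wide, 190 mm deep behind its 12 mm flap, its top 165 mm above the table, its front towards the robot. Origin on the table below the middle of the hinge line; x points into the chest, away from the robot.
- flap (a joint): Drop-down front of the chest, rad: 0 = shut (upright), 1.571 = open (level, inner face up). A 280 x 130 x 12 mm board hinged along its lower edge; its upper edge swings towards the robot. It starts shut or slightly ajar and stays where it is left below about 0.25 rad; past about 0.4 rad it sinks open by itself in 2 to 4 s, onto a stop.
- flap_handle (a point): Middle of the flap's handle: an upright steel bow on the flap's upper edge, whose level round bar is 12 mm thick and 90 mm long, parallel to the hinge. With the flap shut the bar lies 45 mm above the flap's edge and the chest's top, with free air before and behind. It lies 175 mm from the hinge line. Axes as flap_hinge.
- flap_hinge (a point): Middle of the hinge line, at the flap's lower outer edge, 35 mm above the table. Its axes turn with the flap: y along the hinge (level); z from the hinge along the flap to the handle (up when shut, towards the robot and level when open); x out of the flap's inner face (away from the robot when shut, up when open).
- mark (a point): Centre of the ringed cross (black ring, 24 mm inside diameter, with a cross 14 mm wide in it) on the white test card on the flap's inner face; it comes into view when the flap is open, and then lies 47 mm above the table, facing up. 65 mm from the hinge line, 40 mm off the flap's middle (to the left seen from the robot). Axes as flap_hinge.
- marker_mid (a point): Paint marker to be used, at its centre half-way up: round, 150 mm long, 20 mm in diameter, white barrel with a grey end on top, the tall slim one of the two in the stand. Stands upright, nib down, loosely in its hole and can be drawn straight up: bottom of the hole 15 mm, top of the marker 165 mm above the table. Its z axis points along it, away from the nib. The lowest 26 mm are a thinner neck and nib. About 50 g.
- nib_tip (a point): Tip of the marker's nib, 75 mm below the marker's centre when the nib is out. The nib is 6 mm across.
- nib (a joint): How far the sprung nib is pushed into the marker, m: 0 = out, 0.008 = right in. It starts to move at 1 N and takes 0.4 N more per mm, 4.2 N right in.
- stand: Dark wooden stand, fixed to the table, 70 x 170 x 60 mm high, with two holes 45 mm deep and 23 mm wide, at 50 mm to each side of its middle along its y axis. Either marker can be in either hole. Origin at the centre of its underside.
- wide_marker_mid (a point): The other marker, to be left alone, at its half-height: short, with a 34 mm wide upper part; its top is 124 mm above the table.
- jar_mid (a point): Glass jar, 76 mm wide, 100 mm high, at its half-height; to be left alone.
- paint_mid (a point): Paint bottle, 42 mm wide, 110 mm high, at its half-height; to be left alone.
Things that resemble listed ones, but are neither listed nor needed, are in the scene too. Leave any blue or orange look-alike of the part that bears marker_mid alone.

How it is judged:
By the outcome, as a careful person would: the job done as asked, in the order asked, and still so for the second after the job is handed in, while the arm keeps its last pose, push and grip.
It also fails if it takes over 54 s, if anything falls off the work surface, if the arm or the gripper's body presses on something with over 40 N, if the wrist force passes 120 N, or if a joint passes its speed limit or range.

## Robot

A 6-joint arm with a two-finger parallel gripper is mounted at the origin on the work surface. World frame = base frame: x ahead of the robot, y to its left, z up, the work surface at z = 0. Lengths are in m, angles in rad, forces in N, time in s.
With the tool pointing down it reaches from about 0.375 to 0.9 m from the base axis. Payload 3.1 kg.
Tool frame: the origin (TCP) lies at the very end of the fingers, on their centre line; the grasp point (between the pads) lies 19 mm behind it (manip.pinch_z is the distance from the TCP to the grasp point, in m); z points along the fingers, y is the direction in which the jaws open and shut (so a half turn about z gives the same grasp; the last joint's range is limited). The gripper opens to 85 mm and grips with 20 to 120 N. Pads are 22 mm wide; open, the fingers measure 114 mm over their backs; the gripper's body (76 mm by 85 mm) begins 54 mm behind the grasp point. The pads swing forward as they close: fully open they stand 13 mm farther back than shut.
Start: joints at [-1.401, 0.527, 1.433, -0, 1.181, -0.178], TCP at [0.213, -0.588, 0.231] pointing down, gripper open.
Joint ranges: [-3.08, 3.08], [-0.75, 2.2], [0.22, 2.44], [-1.43, 4.57], [0, 2.65], [-2.85, 2.85]. Speed limits (rad/s): [2.79, 2.79, 3.14, 3.14, 3.14, 3.14].

## Interface

Orientations are given as a unit quaternion [x, y, z, w].
In Python, from station import manip gives the robot as it stands.
- The arm moves only by the tool drive_tool, never from a script. Its argument "increments" is a list of rows, each a list of 7 numbers: the closure in counts, from 0 (fully open) to 255 (shut), then the shift along the tool's x, y, z in cm, then the turn, a rotation vector about the tool's x, y, z in rad. A call has 1 to 20 rows; each row is the pose to reach, as a shift and turn from the pose commanded when the call began, along the tool's axes at that moment; what a row does not reach only later rows make up. A row lasts 1/10 s, in which the tool goes at most 50 mm and 8.59 degrees, less where a joint would pass 70% of its speed; a pose out of reach is approached as far as the arm can. A call with a gripper value outside its range is refused whole. The fingers move at their own pace and stop on an object; "force" is the grip in N (left out, the last holds). Time passes only in rows, so rows that repeat a pose let the fingers close. It gives the time, the measured TCP pose, the force and the opening at its end, in the units of the state.
- manip.sense(): the state, without advancing time (a new reading comes with each control period).
- manip.snapshot(name): name is "scene" or "top" or "wrist"; returns the picture (400x640x3 uint8, red, green, blue); there is no depth.
- manip.camera_model(name): a dict with "mtx" (3x3 intrinsics, pixels), "k1" (the pictures are not rectified: a ray, as slopes to the right and down, at radius r is drawn at 1 + k1 r^2 times it, then the intrinsics apply), "cam_to_world" (4x4, takes a point from camera to world coordinates). Camera axes: x right, y down, z forward; pixel columns grow to the right and rows downward; lengths in m; the calibration is good to about 2 mm. A picture is of the moment at which its call begins: read the wrist's pose just before it. camera_model takes no time and is no camera call; for the wrist camera it gives the pose at the moment of the call.
- manip.sign_off(): hands the job in, once; it reports no verdict.
The state is a dict: "t": time; "q": joint angles; "qd": joint speeds; "tau": joint torques, N m; "tcp_pos": TCP position; "tool_rot": TCP orientation; "force": force on the tool from outside, world axes, zero at the start; "ft_torque": the same for the moment, N m; "finger_gap": opening from 0.0 (shut) to 1.0 (fully open).
Only numpy, scipy, OpenCV 4.12 (cv2) and the standard library are available. Lean on these libraries where they do the work, as an engineer would, in place of code of your own. Each camera call takes 0.05 s, during which the arm holds its last target. There are 200 camera calls.

## Working session

There is one attempt and no reset: what is moved stays moved. The work goes in short steps, Python scripts to look and compute and a tool call to move; the robot and the scene stay as the last step left them, time stands still between calls to the robot, and variables do not carry over. Pictures are saved under pics/ and viewed, about 8 in all and at most 12, crops included, and the job is handed in when it is done.

Besides the shell and the picture viewer there is one more tool, called after ">>>" as name([rows], argument=value, ...), one row to a line, values as JSON. drive_tool: Moves the arm, as the interface text tells. Its arguments: {"type":"object","properties":{"increments":{"type":"array","items":{"type":"array","items":{"type":"number"}}},"force":{"type":"number"}},"required":["increments"]}

```bash
mkdir -p pics; ls; cat > h.py <<'E'
import numpy as np, cv2
from station import manip
from scipy.spatial.transform import Rotation as R
def save(n,f):
    c=manip.camera_model(n); im=manip.snapshot(n); cv2.imwrite(f'pics/{f}.png',im[:,:,::-1]); np.save(f'pics/{f}.npy',np.array([c['mtx'].tolist() if hasattr(c['mtx'],'tolist') else c['mtx'],],dtype=float)); return im,c
def ray(c,u,v):
    K=np.array(c['mtx']);k=c['k1'];T=np.array(c['cam_to_world'])
    d=np.array([(u-K[0,2])/K[0,0],(v-K[1,2])/K[1,1]]);s=d.copy()
    for _ in range(20): s=d/(1+k*(s@s))
    return T[:3,3],T[:3,:3]@np.array([s[0],s[1],1])
def onz(c,u,v,z):
    o,d=ray(c,u,v); return o+d*(z-o[2])/d[2]
def proj(c,p):
    K=np.array(c['mtx']);T=np.array(c['cam_to_world']);q=T[:3,:3].T@(np.array(p)-T[:3,3]);s=q[:2]/q[2];s=s*(1+c['k1']*(s@s));return K[:2,:2]@s+K[:2,2]
def tri(c1,p1,c2,p2):
    o1,d1=ray(c1,*p1);o2,d2=ray(c2,*p2);t=np.linalg.lstsq(np.c_[d1,-d2],o2-o1,rcond=None)[0];a=o1+d1*t[0];b=o2+d2*t[1];return (a+b)/2,np.linalg.norm(a-b)
E
python3 - <<'E'
from h import *
s=manip.sense();print(s['tcp_pos'],s['tool_rot'],s['force'],s['finger_gap'],s['t'],manip.pinch_z)
for n in('scene','top'):
    im,c=save(n,n);print(n,np.round(c['cam_to_world'],3).tolist(),np.array(c['mtx'])[0,0],c['k1'])
E
```

```text
pics
[ 0.21293137 -0.58683729  0.23032289] [ 9.84917589e-01  1.73020632e-01  8.23043420e-06 -1.09695993e-03] [ 0.05907614 -0.23553936  0.34708683] 0.999039403445386 0.0 0.0187
scene [[0.671, 0.609, -0.422, 0.924], [0.741, -0.556, 0.376, -0.199], [-0.005, -0.565, -0.825, 0.843], [0.0, 0.0, 0.0, 1.0]] 397.6783389038663 0.022677157306369454
top [[-0.028, -0.989, 0.148, 0.432], [-0.998, 0.035, 0.046, 0.092], [-0.051, -0.147, -0.988, 0.905], [0.0, 0.0, 0.0, 1.0]] 385.70197863691556 -0.03302881065112347
```

View pics/scene.png

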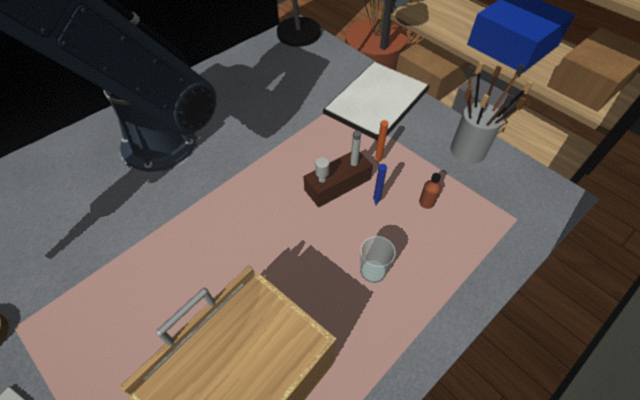

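View pics/top.png

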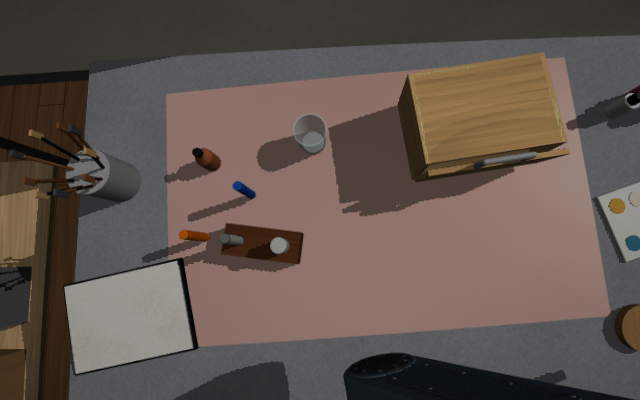

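The scene view has the stand at about (338,178), the marker top at (357,133) and the handle bar from (163,337) to (208,293). In the top view the marker is near (228,239), the bar near (480–536,158) and the chest's top edges are visible. I'll zoom in on both views for sharper pixel positions.

```bash
python3 - <<'E'
from h import *
s=cv2.imread('pics/scene.png');t=cv2.imread('pics/top.png')
def cr(im,x,y,w=100,h=75):
    o=cv2.resize(im[y:y+h,x:x+w],(400,300),interpolation=cv2.INTER_CUBIC)
    for i in range(0,w,20): cv2.putText(o,str(x+i),(i*4,8),0,.3,(255,255,255));cv2.line(o,(i*4,8),(i*4,14),(255,255,255))
    for i in range(0,h,15): cv2.putText(o,str(y+i),(0,i*4+4),0,.3,(0,255,255));cv2.line(o,(18,i*4),(24,i*4),(0,255,255))
    return o
o=np.vstack([np.hstack([cr(s,300,125),cr(t,210,205)]),np.hstack([cr(s,130,280),cr(t,470,125)])])
cv2.imwrite('pics/c1.png',o)
E
```

```text
(no output)
```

View pics/c1.png

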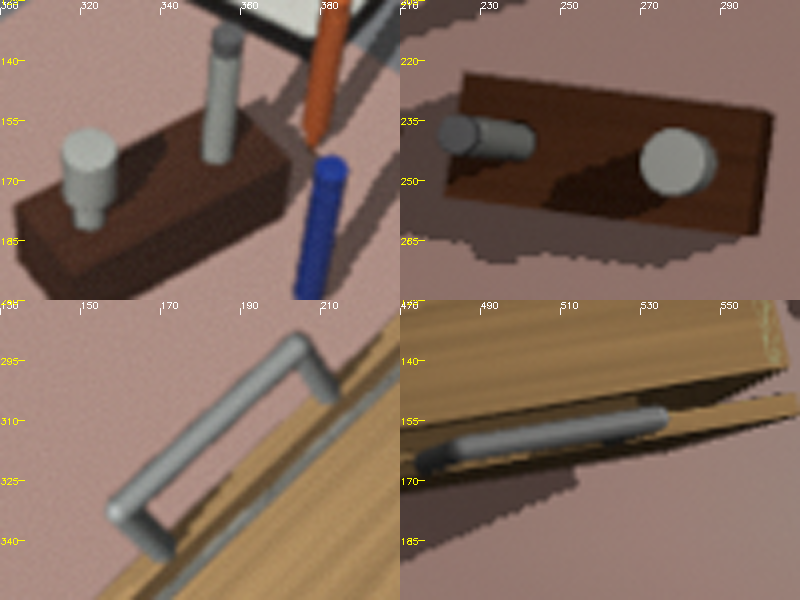

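```bash
python3 - <<'E'
from h import *
s=manip.camera_model('scene');t=manip.camera_model('top')
A,ea=tri(s,(204.5,290.5),t,(484,163));B,eb=tri(s,(159.5,333),t,(536,154.5));M,em=tri(s,(357,134),t,(225,238.5))
print('barL',A,ea,'barR',B,eb,np.linalg.norm(A-B),'mk',M,em)
print('bar onz .21',onz(t,484,163,.21),onz(t,536,154.5,.21))
print('wide',onz(t,279.5,245,.124),'mk top',onz(t,225,238.5,.165))
st=[onz(t,210+a/4,205+b/4,.06)for a,b in((63,73),(45,196),(372,115),(358,235))];print('stand',np.round(st,3))
# marker at stand surface, top
print('chest top',[onz(t,*p,.165).round(3) for p in((410,75),(546,57),(426,175),(565,141.5))])
print('flap edge R top .165',onz(t,569,150.5,.165), 'back-left scene')
print('jar',onz(t,313,142,0), 'jar rim',onz(t,310,128,.1),'blue',onz(t,238,185,.15),'orange',onz(t,183,236,.15))
E
```

```text
barL [ 0.58717774 -0.16615146  0.20635656] 0.0003661956027045556 barR [ 0.59994484 -0.25992603  0.20746778] 0.003565743896012756 0.09464619906047193 mk [0.46660424 0.3278342  0.15689149] 0.0009668991710902383
bar onz .21 [ 0.58628803 -0.1649721   0.21      ] [ 0.59864705 -0.26040315  0.21      ]
wide [0.45159887 0.22527846 0.124     ] mk top [0.46597305 0.32485297 0.165     ]
stand [[0.505 0.356 0.06 ]
 [0.437 0.366 0.06 ]
 [0.476 0.184 0.06 ]
 [0.412 0.193 0.06 ]]
chest top [array([ 0.784, -0.051,  0.165]), array([ 0.811, -0.327,  0.165]), array([ 0.577, -0.068,  0.165]), array([ 0.633, -0.342,  0.165])]
flap edge R top .165 [ 0.61509675 -0.34782768  0.165     ] back-left scene
jar [0.70089795 0.16189845 0.        ] jar rim [0.7029253  0.16005575 0.1       ] blue [0.57334268 0.30401067 0.15      ] orange [0.47396723 0.41519411 0.15      ]
```

The checks agree: the bar measures 95 mm against 90, its height is 0.207 m against 0.210, and the marker and the stand hole match. I'll move the closed fingers to just behind the bar.

>>> drive_tool([
  [255,0,0,-4,0,0,0],
  [255,51.9,-21.5,-4,0,0,0.25],
  [255,51.9,-21.5,-4,0,0,0.25],
  [255,51.9,-21.5,-4,0,0,0.25],
  [255,51.9,-21.5,-4,0,0,0.25],
  [255,51.9,-21.5,-4,0,0,0.25],
  [255,51.9,-21.5,-4,0,0,0.25],
  [255,51.9,-21.5,-4,0,0,0.25],
  [255,51.9,-21.5,-4,0,0,0.25],
  [255,51.9,-21.5,-4,0,0,0.25],
  [255,51.9,-21.5,-4,0,0,0.25],
  [255,51.9,-21.5,-4,0,0,0.25],
  [255,51.9,-21.5,-4,0,0,0.25],
  [255,51.9,-21.5,-4,0,0,0.25],
  [255,51.9,-21.5,-4,0,0,0.25],
  [255,51.9,-21.5,-4,0,0,0.25],
], force=40)

```text
t: 1.7
tcp_pos: [0.6263, -0.21, 0.2711]
tool_rot: [0.999, 0.048, -0.001, 0.0]
force: [-0.0, 0.3, -0.6]
finger_gap: 0.001
```

```bash
python3 - <<'E'
from h import *
s=manip.sense();print(s['t'],s['tcp_pos'],R.from_quat(s['tool_rot']).as_matrix().round(3).tolist(),s['finger_gap'])
im,c=save('wrist','w1');print(np.round(c['cam_to_world'],3).tolist())
for p in((.587,-.166,.207),(.6,-.26,.207)):print(proj(c,p))
im,c=save('scene','s2')
a=cv2.imread('pics/w1.png');b=cv2.imread('pics/s2.png')[180:380,60:380]
cv2.imwrite('pics/c2.png',np.hstack([cv2.resize(a,(480,300)),cv2.resize(b,(320,200))[:, :].repeat(1,0) if 0 else cv2.copyMakeBorder(b,0,100,0,0,cv2.BORDER_CONSTANT)]))
E
```

```text
1.7 [ 0.62634198 -0.21002157  0.27110531] [[0.995, 0.096, -0.001], [0.096, -0.995, -0.0], [-0.001, -0.0, -1.0]] 0.001022262577777844
[[0.097, -0.948, -0.304, 0.705], [-0.995, -0.092, -0.029, -0.203], [-0.0, 0.306, -0.952, 0.413], [0.0, 0.0, 0.0, 1.0]]
[245.8488448  265.66532511]
[380.7388522  260.79034017]
```

View pics/c2.png

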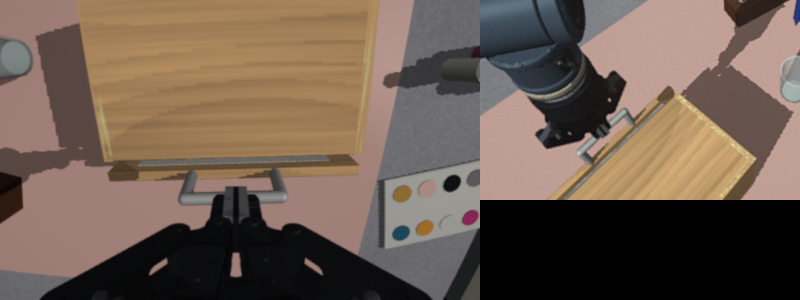

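The wrist view shows the bar at about (243,267)–(380,264) in full pixels, as projected, with the fingertips behind it. I'll lower and pull.

>>> drive_tool([
  [255,0,0,4,0,0,0],
  [255,0,0,8,0,0,0],
  [255,0,0,8.5,0,0,0],
  [255,-0.5,0,8.5,0,0,0],
  [255,-1,0,8.5,0,0,0],
  [255,-1.5,0,8.5,0,0,0],
  [255,-2,0,8.5,0,0,0],
  [255,-2.7,0,8.6,0,0,0],
  [255,-3.4,0,8.7,0,0,0],
  [255,-4.1,0,8.8,0,0,0],
  [255,-4.8,0,9,0,0,0],
  [255,-5.5,0,9.2,0,0,0],
  [255,-6.2,0,9.4,0,0,0],
  [255,-6.9,0,9.6,0,0,0],
  [255,-7.6,0,9.8,0,0,0],
  [255,-8.3,0,10,0,0,0],
  [255,-9,0,10.2,0,0,0],
  [255,-9.7,0,10.4,0,0,0],
  [255,-10.2,0,10.5,0,0,0],
])

```text
t: 3.7
tcp_pos: [0.5252, -0.2184, 0.166]
tool_rot: [0.999, 0.049, -0.0, -0.0]
force: [-0.6, 0.0, 0.3]
finger_gap: -0.001
```

```bash
python3 - <<'E'
from h import *
save('scene','s3');im,c=save('wrist','w3')
a=cv2.imread('pics/w3.png');b=cv2.imread('pics/s3.png')[180:380,60:380]
cv2.imwrite('pics/c3.png',np.hstack([cv2.resize(a,(480,300)),cv2.copyMakeBorder(b,0,100,0,0,cv2.BORDER_CONSTANT)]))
E
```

```text
(no output)
```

View pics/c3.png

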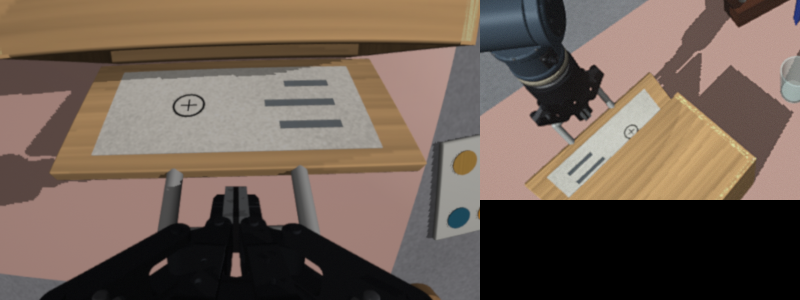

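The flap is past the tipping angle and the ringed cross is now visible at about (188,105) in the view. While the flap sinks I'll lift and go above the marker.

>>> drive_tool([
  [255,0,0,-5,0,0,0],
  [255,0,0,-10,0,0,0],
  [105,-0.7,-54.6,-10,0,0,0],
  [105,-0.7,-54.6,-10,0,0,0],
  [105,-0.7,-54.6,-10,0,0,0],
  [105,-0.7,-54.6,-10,0,0,0],
  [105,-0.7,-54.6,-10,0,0,0],
  [105,-0.7,-54.6,-10,0,0,0],
  [105,-0.7,-54.6,-10,0,0,0],
  [105,-0.7,-54.6,-10,0,0,0],
  [105,-0.7,-54.6,-10,0,0,0],
  [105,-0.7,-54.6,-10,0,0,0],
  [105,-0.7,-54.6,-10,0,0,0],
  [105,-0.7,-54.6,-10,0,0,0],
  [105,-0.7,-54.6,-10,0,0,0],
  [105,-0.7,-54.6,-10,0,0,0],
  [105,-0.7,-54.6,-10,0,0,0],
])

```text
t: 5.5
tcp_pos: [0.4662, 0.3228, 0.2663]
tool_rot: [0.999, 0.048, -0.0, 0.0]
force: [0.7, 0.3, -0.5]
finger_gap: 0.59
```

```bash
python3 - <<'E'
from h import *
s=manip.sense();print(s['t'],s['q'],s['tcp_pos'],R.from_quat(s['tool_rot']).as_matrix().round(3).tolist(),s['finger_gap'])
im,c=save('wrist','w4');print(np.round(c['cam_to_world'],3).tolist(),proj(c,(.466,.325,.165)),proj(c,(.466,.325,.06)))
im,c=save('top','t4')
a=cv2.imread('pics/w4.png');b=cv2.imread('pics/t4.png')[100:300,380:640]
cv2.imwrite('pics/c4.png',np.hstack([cv2.resize(a,(480,300)),cv2.copyMakeBorder(b,0,100,0,0,cv2.BORDER_CONSTANT)]))
E
```

```text
5.5 [ 4.08725005e-01  4.09692981e-01  1.53878018e+00 -3.26929326e-04
  1.19351934e+00  1.88384620e+00] [0.46622857 0.32279688 0.26633626] [[0.995, 0.096, -0.0], [0.096, -0.995, -0.0], [-0.0, 0.0, -1.0]] 0.5904207060138212
[[0.097, -0.948, -0.303, 0.545], [-0.995, -0.092, -0.03, 0.33], [0.0, 0.305, -0.952, 0.409], [0.0, 0.0, 0.0, 1.0]] [310.5975179  202.46228772] [311.58106662 172.54954074]
```

View pics/c4.png

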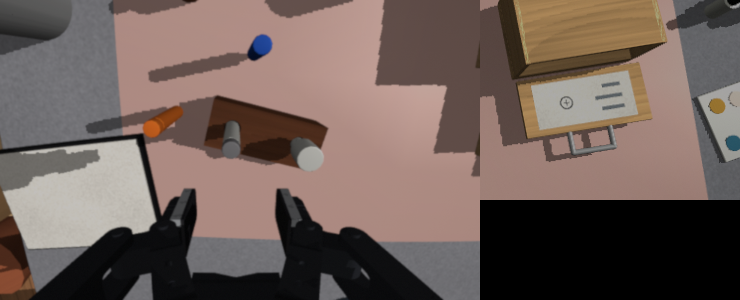

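The wrist view shows the marker top at (308,204) in full pixels, against (310.6,202.5) predicted, so I need a shift of about 3–4 mm towards +y. I'll descend, grip and lift.

>>> drive_tool([
  [105,0,-0.4,4,0,0,0],
  [105,0,-0.4,8,0,0,0],
  [105,0,-0.4,12,0,0,0],
  [105,0,-0.4,15.1,0,0,0],
  [105,0,-0.4,15.1,0,0,0],
  [255,0,-0.4,15.1,0,0,0],
  [255,0,-0.4,15.1,0,0,0],
  [255,0,-0.4,15.1,0,0,0],
  [255,0,-0.4,15.1,0,0,0],
  [255,0,-0.4,15.1,0,0,0],
  [255,0,-0.4,15.1,0,0,0],
  [255,0,-0.4,15.1,0,0,0],
], force=40)

```text
t: 6.8
tcp_pos: [0.4662, 0.3286, 0.1159]
tool_rot: [0.999, 0.049, 0.001, -0.0]
force: [1.6, 0.1, 1.2]
finger_gap: 0.222
```

```bash
python3 - <<'E'
from h import *
s=manip.sense();print(s['t'],s['tcp_pos'],s['force'],s['ft_torque'],s['finger_gap'])
im,c=save('wrist','w5')
# flap check from top
im,c=save('top','t5');g=cv2.imread('pics/t5.png')[120:200,480:660]
cv2.imwrite('pics/c5.png',cv2.resize(g,None,fx=4,fy=4,interpolation=cv2.INTER_CUBIC))
E
```

```text
6.8 [0.46623621 0.32856776 0.11586325] [1.60595115 0.13103164 1.22102149] [ 0.04039333 -0.32370159  0.04284696] 0.22191817456785723
```

View pics/c5.png

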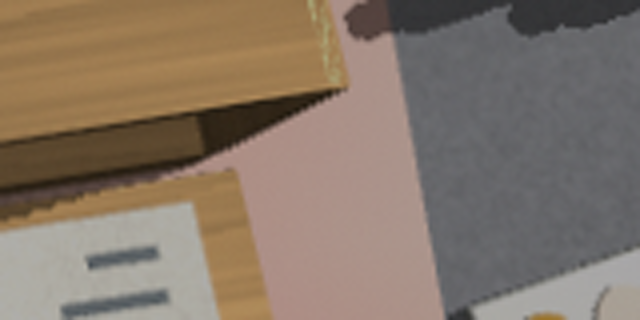

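Gripped: a gap of 0.222 is 19 mm. I'll lift straight up, then locate the mark from the top and scene views.

>>> drive_tool([
  [255,0,0,-2,0,0,0],
  [255,0,0,-5,0,0,0],
  [255,0,0,-9,0,0,0],
  [255,0,0,-13,0,0,0],
  [255,0,0,-16,0,0,0],
  [255,0,0,-16,0,0,0],
])

```text
t: 7.5
tcp_pos: [0.4671, 0.3293, 0.2796]
tool_rot: [0.999, 0.049, 0.004, -0.002]
force: [0.7, -0.1, -0.4]
finger_gap: 0.22
```

```bash
cat > ring.py <<'E'
from h import *
def ring(n,f,guess,rad=14,thr=95):
    im,c=save(n,f);g=cv2.cvtColor(im,cv2.COLOR_RGB2GRAY);x,y=map(int,guess)
    # ring+cross: dark blob on white card
    w=(g[y-rad:y+rad,x-rad:x+rad]<thr).astype(np.uint8)
    k,l,st,ce=cv2.connectedComponentsWithStats(w,connectivity=8)
    for i in range(1,k):
        if st[i,4]>8: print(n,st[i],ce[i]+[x-rad,y-rad])
    xs=np.argwhere(w); return im,c
E
python3 - <<'E'
from ring import *
s=manip.sense();print(s['t'],s['tcp_pos'],s['force'],s['finger_gap'])
m=np.array((.529,-.177,.047))
for n in('top','scene'):
    c=manip.camera_model(n);p=proj(c,m);print(n,'guess',p)
    ring(n,n+'6',(466,203) if n=='top' else p,rad=16,thr=120)
a=cv2.imread('pics/scene6.png');b=cv2.imread('pics/top6.png')
p=proj(manip.camera_model('scene'),m).astype(int)
cv2.imwrite('pics/c6.png',np.hstack([cv2.resize(a[max(p[1]-50,0):,max(p[0]-60,0):][:100,:120],(480,400)),cv2.resize(b[170:230,440:490],(320,384)) if 0 else cv2.resize(b[165:235,435:491],(320,400))]))
print(p)
E
```

```text
7.5 [0.46714308 0.32927067 0.27963599] [ 0.69853008 -0.09998723 -0.37603148] 0.2201707745446273
top guess [465.74694439 205.06018184]
top [10  9 13 13 38] [466.21052632 202.5       ]
scene guess [203.35015684 305.00128579]
[203 305]
```

View pics/c6.png

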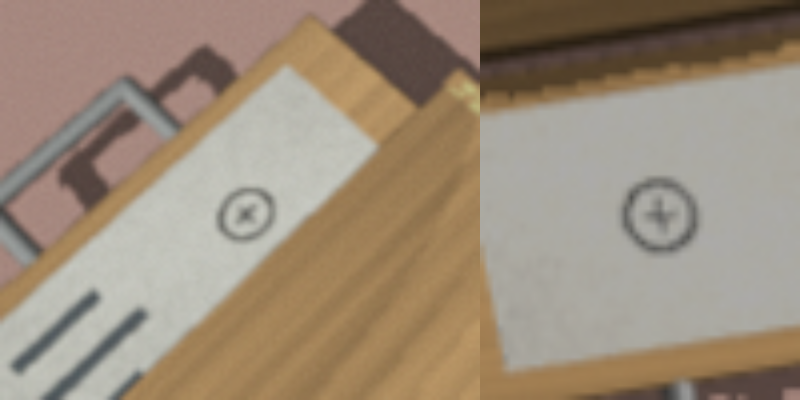

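The mark is at (204.5,308.2) in the scene view and (466.3,202.6) in the top view. Triangulating it also checks that the flap is level.

```bash
python3 - <<'E'
from h import *
s=manip.camera_model('scene');t=manip.camera_model('top')
print(tri(s,(204.5,308.2),t,(466.3,202.6)),onz(t,466.3,202.6,.047),onz(s,204.5,308.2,.047))
m=manip.sense();T=R.from_quat(m['tool_rot']).as_matrix();print(T.round(4).tolist(),m['tcp_pos'])
n=m['tcp_pos']+np.array([.0,0,.015-.116]);print('nib proj',proj(s,n),proj(t,n))
E
```

```text
(array([ 0.53493034, -0.17923278,  0.04415889]), np.float64(0.0006874603593711418)) [ 0.53443394 -0.17865069  0.047     ] [ 0.53651153 -0.17901509  0.047     ]
[[0.9952, 0.0978, -0.0012], [0.0978, -0.9952, -0.0003], [-0.0013, 0.0002, -1.0]] [0.4646256  0.32800636 0.2750875 ]
nib proj [356.77975707 128.33270678] [221.91996564 239.0720955 ]
```

The triangulated height of 0.044 m matches the level flap at 0.047 m. I'll carry the marker above the mark at (0.535,−0.179).

>>> drive_tool([
  [255,2.1,51.1,0,0,0,0],
  [255,2.1,51.1,0,0,0,0],
  [255,2.1,51.1,0,0,0,0],
  [255,2.1,51.1,0,0,0,0],
  [255,2.1,51.1,0,0,0,0],
  [255,2.1,51.1,0,0,0,0],
  [255,2.1,51.1,0,0,0,0],
  [255,2.1,51.1,0,0,0,0],
  [255,2.1,51.1,0,0,0,0],
  [255,2.1,51.1,0,0,0,0],
  [255,2.1,51.1,0,0,0,0],
  [255,2.1,51.1,0,0,0,0],
  [255,2.1,51.1,0,0,0,0],
  [255,2.1,51.1,4,0,0,0],
  [255,2.1,51.1,8,0,0,0],
  [255,2.1,51.1,10.5,0,0,0],
  [255,2.1,51.1,10.5,0,0,0],
  [255,2.1,51.1,10.5,0,0,0],
])

```text
t: 9.4
tcp_pos: [0.5362, -0.1765, 0.1704]
tool_rot: [0.999, 0.05, -0.0, -0.0]
force: [-0.1, 0.7, -0.7]
finger_gap: 0.225
```

```bash
python3 - <<'E'
from h import *
m=manip.sense();print(m['t'],m['tcp_pos'],m['tool_rot'],m['force'])
n=m['tcp_pos']-[0,0,.1005]
cs=[]
for k in('scene','top','wrist'):
    im,c=save(k,k+'7');print(k,proj(c,n),proj(c,(.5352,-.1788,.047)));cs.append(c)
a=cv2.imread('pics/scene7.png')[240:360,140:260];b=cv2.imread('pics/top7.png')[160:240,430:510];w=cv2.imread('pics/wrist7.png')
cv2.imwrite('pics/c7.png',np.vstack([np.hstack([cv2.resize(a,(400,400),interpolation=cv2.INTER_CUBIC),cv2.resize(b,(400,400),interpolation=cv2.INTER_CUBIC)]),cv2.copyMakeBorder(cv2.resize(w[120:270,170:470],(400,200)),0,0,0,400,cv2.BORDER_CONSTANT)]))
E
```

```text
9.4 [ 0.53621306 -0.17653602  0.1704104 ] [ 9.98751104e-01  4.99579226e-02 -4.78653974e-04 -4.57729421e-04] [-0.14445877  0.69284219 -0.65201307]
scene [202.70314574 303.2004631 ] [204.24211763 307.68221189]
top [468.52163277 200.44039615] [466.33996341 202.2548103 ]
wrist [311.40430699 203.8152022 ] [314.12373111 196.84702263]
```

View pics/c7.png

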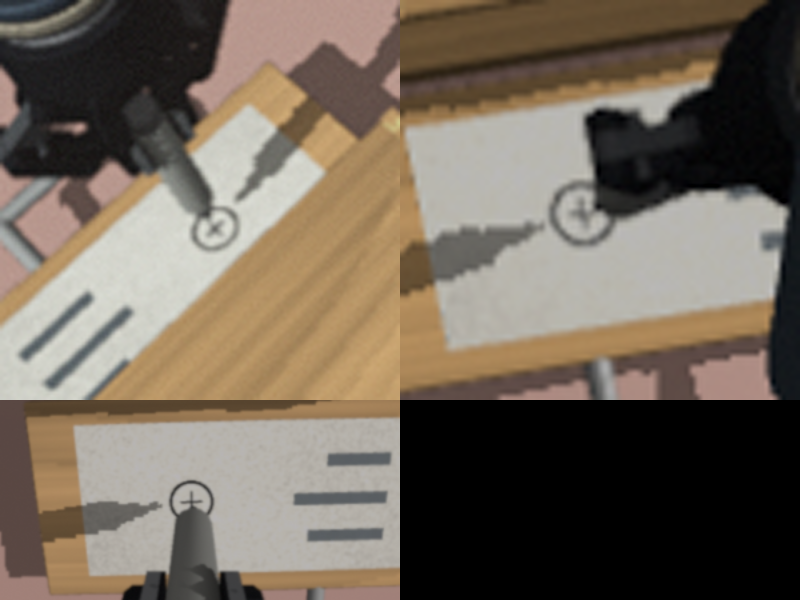

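```bash
python3 - <<'E'
from h import *
s=manip.camera_model('scene');w=manip.camera_model('wrist')
print(tri(s,(202.1,304.5),w,(313.5,201)),onz(s,202.1,304.5,.07),onz(w,313.5,201,.07))
print('ring',onz(w,314,195,.047),onz(s,204.5,308.5,.047),manip.sense()['tcp_pos'])
a=cv2.imread('pics/scene7.png')[275:325,170:230];b=cv2.imread('pics/wrist7.png')[165:225,275:347]
cv2.imwrite('pics/c8.png',np.hstack([cv2.resize(a,None,fx=6.6,fy=8,interpolation=cv2.INTER_CUBIC),cv2.resize(b,(400,400),interpolation=cv2.INTER_CUBIC)]))
E
```

```text
(array([ 0.53973471, -0.17861001,  0.07359217]), np.float64(0.0008956227979388219)) [ 0.53778374 -0.17893754  0.07      ] [ 0.53875843 -0.1782956   0.07      ]
ring [ 0.53689199 -0.1789046   0.047     ] [ 0.53706151 -0.17936777  0.047     ] [ 0.53750964 -0.17817757  0.1721984 ]
```

View pics/c8.png

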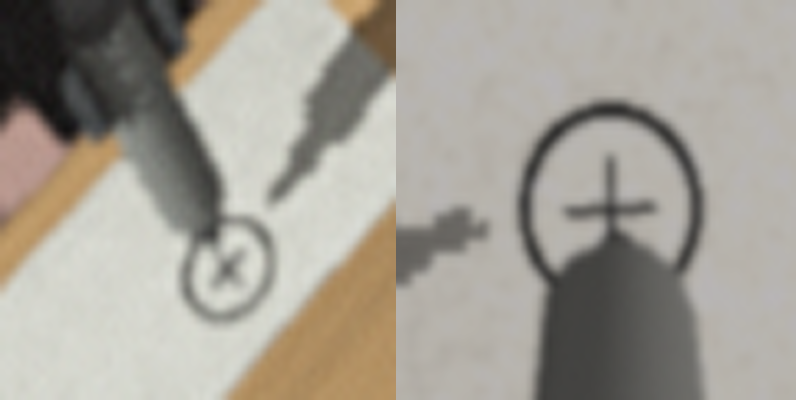

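The tip agrees with the mark within about 2 mm in both views, well inside the 9 mm margin. I'll descend to just above contact with a −1 mm shift in x.

>>> drive_tool([
  [255,-0.1,0,0.7,0,0,0],
  [255,-0.1,0,1.4,0,0,0],
  [255,-0.1,0,1.9,0,0,0],
  [255,-0.1,0,2.1,0,0,0],
  [255,-0.1,0,2.1,0,0,0],
  [255,-0.1,0,2.1,0,0,0],
  [255,-0.1,0,2.1,0,0,0],
  [255,-0.1,0,2.1,0,0,0],
  [255,-0.1,0,2.1,0,0,0],
])

```text
t: 10.45
tcp_pos: [0.5354, -0.1785, 0.1494]
tool_rot: [0.999, 0.049, 0.0, 0.0]
force: [-0.7, 0.7, 0.8]
finger_gap: 0.223
```

>>> drive_tool([
  [255,0,0,0.1,0,0,0],
  [255,0,0,0.2,0,0,0],
  [255,0,0,0.2,0,0,0],
  [255,0,0,0.2,0,0,0],
  [255,0,0,0.2,0,0,0],
  [255,0,0,0.2,0,0,0],
])

```text
t: 11.05
tcp_pos: [0.5354, -0.1785, 0.1474]
tool_rot: [0.999, 0.049, 0.0, 0.0]
force: [-0.3, -0.3, 1.5]
finger_gap: 0.224
```

```bash
python3 - <<'E'
from h import *
for i in range(6): manip.snapshot('top');m=manip.sense();print(m['t'],np.round(m['tcp_pos'],4),np.round(m['force'],2),np.round(m['ft_torque'],3))
E
```

```text
11.1 [ 0.5354 -0.1785  0.1474] [-0.39  0.81  1.97] [ 0.018  0.185 -0.068]
11.15 [ 0.5354 -0.1785  0.1474] [0.06 1.05 1.23] [ 0.054  0.168 -0.008]
11.2 [ 0.5354 -0.1785  0.1474] [-1.45 -0.74  1.78] [ 0.031  0.121 -0.022]
11.25 [ 0.5354 -0.1785  0.1474] [-0.64 -0.23  1.07] [ 0.039  0.145 -0.027]
11.3 [ 0.5354 -0.1785  0.1474] [-0.32 -0.5   2.52] [0.025 0.143 0.002]
11.35 [ 0.5354 -0.1785  0.1474] [-1.29 -0.74  0.31] [ 0.034  0.162 -0.016]
```

```bash
cat > avg.py <<'E'
from h import *
f=[]
for i in range(20): manip.snapshot('top');m=manip.sense();f.append(m['force'])
print(m['t'],np.mean(f,0),np.std(f,0)/20**.5,np.round(m['tcp_pos'],4),m['finger_gap'])
E
python3 avg.py
```

```text
12.35 [-0.5016856  -0.06048572  1.20719184] [0.09453818 0.12212143 0.10232074] [ 0.5353 -0.1784  0.1473] 0.2193192396223848
```

>>> drive_tool([
  [255,0,0,0.1,0,0,0],
  [255,0,0,0.15,0,0,0],
  [255,0,0,0.15,0,0,0],
  [255,0,0,0.15,0,0,0],
])

```text
t: 12.75
tcp_pos: [0.5353, -0.1784, 0.1458]
tool_rot: [0.999, 0.049, 0.0, 0.0]
force: [0.3, 0.0, 2.2]
finger_gap: 0.225
```

```bash
python3 avg.py
```

```text
13.75 [-0.25407845 -0.25658541  2.09970224] [0.1228389  0.12297    0.09814494] [ 0.5353 -0.1784  0.1458] 0.22000889328603512
```

The force slope matches the spring. The push is about 2.1–2.6 N, which is roughly 3–4 mm of the nib's 8 mm. One last look before handing in.

```bash
python3 - <<'E'
from h import *
for k in('scene','top','wrist'): save(k,k+'9')
a=cv2.imread('pics/scene9.png');b=cv2.imread('pics/top9.png');w=cv2.imread('pics/wrist9.png')
z=lambda i,w,h:cv2.resize(i,(w,h),interpolation=cv2.INTER_CUBIC)
cv2.imwrite('pics/c9.png',np.vstack([np.hstack([z(a,480,300),z(a[270:340,165:240],320,300)]),np.hstack([z(b,480,300),z(w[150:230,270:355],320,300)])]))
E
```

```text
(no output)
```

View pics/c9.png

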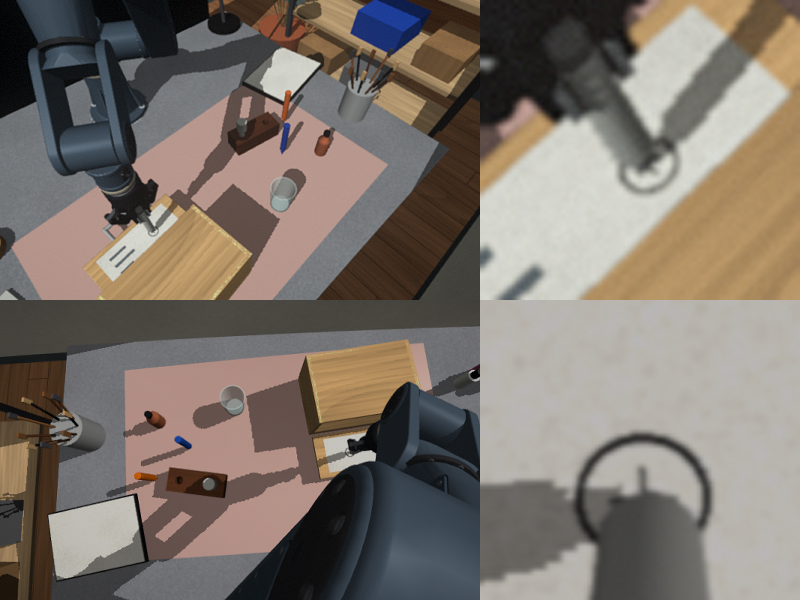

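The nib is at the ring's centre in the scene close-up, with tip and centre within about 1 pixel. The flap lies level and the other objects have not moved.

```bash
python3 -c "
from station import manip
m=manip.sense();print(m['t'],m['force'],m['finger_gap']);print(manip.sign_off())"
```

```text
13.9 [-0.2247076   0.03164649  2.16840927] 0.2234307531177056
the job is handed in; nothing more can be done
None
```

The job is handed in at about 14 s of robot time, with the arm still holding the marker pressed on the mark. I hooked the flap open by its handle and let it sink onto its stop. Then I drew the slim white marker from the stand and held it upright with the nib on the ringed cross.

- **Flap:** it lies open and level. The mark triangulated at 44 mm height against the 47 mm given, which is within calibration.
- **Nib position:** the last close-up shows the nib at the ring's centre within about 1–2 mm. The wrist camera could not confirm the tip along x, because the barrel hides the nib from that side.
- **Nib pressure:** the averaged push is about 2.1 N, or 2.6 N if the marker's weight is added, so roughly 3–4 mm of the 8 mm travel. Pressing 1.5 mm further raised the force by 0.9 ± 0.14 N, against 0.6 N expected from the spring. Straight geometry had put contact about 2 mm lower than the force showed, so I went by the force.
- **Grip:** steady at about 19 mm opening on the 20 mm barrel.
- **Other objects:** the other marker, the jar, the paint bottle and the blue and orange look-alikes show no change in the last pictures.

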